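# Click the issue wheel round to blue and log it

### The arm

A 7-joint arm with a two-finger parallel gripper is mounted at the origin on the work surface. World frame = base frame: x ahead of the robot, y to its left, z up, the work surface at z = 0. Lengths are in m, angles in rad, forces in N, time in s.
With the tool pointing down it reaches from about 0.4 to 0.875 m from the base axis. Payload 19.3 kg.
Tool frame: the origin (TCP) lies midway between the tips of the shut fingers; the grasp point (between the pads) lies 19 mm behind it; z points along the fingers, y is the line along which they close (so a half turn about z gives the same grasp; the last joint's range is limited). The gripper opens to 85 mm and grips with 20 to 120 N. Pads are 22 mm wide; open, the fingers measure 114 mm over their backs; the gripper's body (76 mm by 85 mm) begins 54 mm behind the grasp point. The pads swing forward as they close: fully open they stand 13 mm farther back than shut.
Start: joints at [-1.373, 0.521, -0.036, 1.599, 0.021, 1.021, -0.113], TCP at [0.165, 0.603, 0.231] pointing down, gripper open.
Joint ranges: [-2.91, 2.91], [-0.3, 2.13], [-1.5, 1.42], [0.17, 2.43], [-1.26, 4.41], [0.16, 1.93], [-2.52, 2.52]. Speed limits (rad/s): [1.89, 1.89, 2.39, 2.39, 3.01, 3.01, 3.01].

### API

Orientations are given as [roll, pitch, yaw] about the fixed x, y, z axes, in that order (R = Rz(yaw) Ry(pitch) Rx(roll)).
In Python, from workcell import * gives the robot as it stands. The module is installed in compiled form; this text tells all that it offers.
- The arm moves only by the tool play_rows, never from a script. Its argument "deltas" is a list of rows, each a list of 7 numbers: the shift along the tool's x, y, z in units of 500 mm (1.0 is 500 mm), then the turn, a rotation vector about the tool's x, y, z in units of 120 degrees (1.0 is 120 degrees), then the closure, from 0 (fully open) to 1 (shut). A call has 1 to 10 rows; each row is the pose to reach, as a shift and turn from the pose commanded when the call began, along the tool's axes at that moment; what a row does not reach only later rows make up. A row lasts 1/10 s, in which the tool goes at most 50 mm and 8.59 degrees, less where a joint would pass 70% of its speed; a pose out of reach is approached as far as the arm can. A call with a number of a shift or a turn outside -1 to 1 is refused whole. A call with a gripper value outside its range is refused whole. The fingers move at their own pace and stop on an object; "newtons" is the grip in N (left out, the last holds). Time passes only in rows, so rows that repeat a pose let the fingers close. It gives the time, the measured TCP pose, the force, the opening and the grip force at its end, in the units of the state.
- observe(): the state, without advancing time (a new reading comes with each control period).
- grab_frame(name): name is "scene" or "top" or "wrist"; returns the picture (480x640x3 uint8, red, green, blue); there is no depth.
- get_calibration(name): a dict with "fovy" (degrees; the focal length in pixels is half the picture's height over the tangent of half this angle, whatever the lens; pixels are square), "cx", "cy" (the principal point, pixels), "xyz" and "rotation" of the camera in the world. Camera axes: x right, y down, z forward; pixel columns grow to the right and rows downward; lengths in m; the calibration is good to about 2 mm. A picture is of the moment at which its call begins: read the wrist's pose just before it. get_calibration takes no time and is no camera call; for the wrist camera it gives the pose at the moment of the call.
- job_done(): hands the job in; it is judged then, once.
The state is a dict: "clock": time; "qpos": joint angles; "qd": joint speeds; "joint_efforts": joint torques, N m; "position": TCP position; "tool_rot": TCP orientation; "force": force on the tool from outside, world axes, zero at the start; "moment": the same for the moment, N m; "grip_width": finger opening in m; "finger_force": force on a finger pad.
Only numpy, scipy, OpenCV 4.12 (cv2) and the standard library are available. Lean on these libraries where they do the work, as an engineer would, in place of code of your own. Each camera call takes 0.05 s, during which the arm holds its last target. There are 200 camera calls.

### The job

The blue fob is going out: with a fingertip, flick the six-lobed thumbwheel on the white key register counter-clockwise (seen from above), click by click, until its blue lobe rests at the red pointer, never past it, and then press the green button right down and let it spring back. Grip and lift nothing, do not press the button before blue is at the pointer, treat the register lightly so that it stays where it stands, and leave everything else on the counter alone.

Things in the scene. Friction and masses are not known exactly. Their poses are not given: they have to be found in the camera images.
- register: White key register, loose, 1.6 kg, 120 (x) by 210 (y) by 25 mm high, flat on the counter; pushed sideways with over about 7 N it slides. Origin: centre of its underside, +z up, +x away from the robot at yaw 0. On top: thumbwheel axle (vertical) at (0, +20) mm; red-capped pointer post, 14 mm square, top at 56 mm, at (0, +93) mm, so on the wheel's +y side; green button at (0, -72) mm.
- selector_hub (a point): Centre of the flat-lying thumbwheel, on its axle at mid-thickness, 43 mm above the counter. The wheel spans heights 34 to 52 mm (hub cap 56), free above the block's top by 9 mm. A dark hub of 20 mm radius has six lobes 60 degrees apart, 8 mm wide, round-ended, reaching 52 mm from the axle (40 mm clear between neighbouring ends): blue, then counter-clockwise white, orange, green, sand, dark red.
- blue_tip (a point): Outer end of the blue lobe, 52 mm from the axle at mid-thickness.
- selector (a joint): Turn of the wheel, rad, counter-clockwise from above; 0 = blue at pointer. Clicks every 1.047: it springs into the nearest click, but may stay put within 0.12 of midway. At a click a lobe is at the pointer and a gap faces the register's -x side. Starts near -2.09, -3.14 or -4.19. A lobe takes 2 to 4 N. A stroke along the -x side toward -y, in to 36 mm from the axle, takes one over.
- log_button (a joint): Travel of the green button, m: 0 up, 0.006 fully down. It springs back up; fully down takes 4 N.
- log_button_top (a point): Centre of the green button's top, 47 mm above the counter when up; 28 mm diameter, in a black round housing 44 mm across and 37 mm high above the counter.
- rack: Beech rack, fixed, 60 by 160 by 45 mm high, two slots holding fob and key upright. Origin: centre of its underside. Not to be touched.
- fob: Blue plastic fob, loose, upright in a slot of the rack; 8 by 36 by 73 mm high. Origin: its foot, 10 mm above the counter. Leave alone.
- key: Brass key, loose, upright in a slot of the rack; 8 by 30 by 68 mm high. Origin: its foot, 10 mm above the counter. Leave alone.
- padlock: Chrome padlock standing loose, 28 by 52 mm, 119 mm high with its shackle. Origin: centre of its underside. Leave alone.
- coaster: Black glass coaster, 96 mm diameter, 8 mm thick, loose. Origin: centre of its underside. Leave alone.
- token_box: Clear open box with tokens, 80 by 100 by 50 mm high, loose. Origin: centre of its underside. Leave alone.
- mug: White mug, 76 mm across, 90 mm high, loose. Origin: centre of its underside. Leave alone.
Mind the look-alikes: they are no part of the job. Several things have the shape of the register; the one meant has the colours described above.

How it is judged:
On the way, in this order (a step that is already met when the one before it is completed fails the run):
1. the blue lobe has come to rest at the pointer (value of joint selector between -0.17 and 0.17 rad and velocity of joint selector between -0.3 and 0.3 rad/s), for 0.2 s.
2. the green button is pressed right down (value of joint log_button above 0.005 m and value of joint selector between -0.17 and 0.17 rad), for 0.05 s.
At the end, for the whole second after the job is handed in: The blue lobe rests within 10 degrees of the pointer, having come there counter-clockwise; the button has been pressed down at least 5 of its 6 mm after that and is up again; the register stands flat within 20 mm of where it was (all of step 1 and value of joint log_button below 0.001 m and distance of register from where it was at the start of the episode below 0.02 m and angle between register's own z axis and vertical below 0.05 rad); the robot touches nothing.
It fails at once if the wheel goes past blue by more than half a click, or is turned backwards a click beyond where it can start (value of joint selector above 0.6 rad or value of joint selector below -4.8 rad).
It fails at once if the button is pressed down while blue is not at the pointer (value of joint log_button above 0.003 m and not (value of joint selector between -0.17 and 0.17 rad)).
It fails at once if the register is lifted, tipped or shoved 20 mm, or gripped or forced with more than 40 N (distance of register from where it was at the start of the episode above 0.02 m or angle between register's own z axis and vertical above 0.1 rad or contact force between the fingers and register above 40 N).
It fails at once if a bystander is shifted by 10 mm, lifted or knocked over, or the rack is pushed (distance of any of fob, key, padlock, coaster, token_box, mug from where it was at the start of the episode above 0.01 m or angle between any of fob, key, padlock, mug's own z axis and vertical above 0.35 rad or contact force between the arm and rack above 2 N).
It also fails if it takes over 54 s, if anything falls off the work surface, if the arm or the gripper's body presses on something with over 40 N, if the wrist force passes 120 N, or if a joint passes its speed limit or range.

## Working session

There is one attempt and no reset: what is moved stays moved. The work goes in short steps, Python scripts to look and compute and a tool call to move; the robot and the scene stay as the last step left them, time stands still between calls to the robot, and variables do not carry over. Pictures are saved under pics/ and viewed, at most 10 in all, crops included, and the job is handed in when it is done.

Besides the shell and the picture viewer there is one more tool, called after "Emit:" as name([rows], argument=value, ...), one row to a line, values as JSON. play_rows: Moves the arm, as the interface text tells. Its arguments: {"type":"object","properties":{"deltas":{"type":"array"},"newtons":{"type":"number"}},"required":["deltas"]}

```bash
mkdir -p pics
python3 - <<'E'
from workcell import *
import cv2
for n in("scene","top"):
    im=grab_frame(n); cv2.imwrite(f"pics/{n}1.png",im[:,:,::-1])
    c=get_calibration(n); print(n,c)
s=observe(); print(s["clock"],s["position"],s["tool_rot"],s["grip_width"])
E
```

```text
scene {'fovy': 52.46713745308627, 'cx': 312.33440314190335, 'cy': 236.9748068255449, 'xyz': array([ 1.31200569, -0.24222338,  0.55655665]), 'rotation': array([-2.10873354, -0.01131183,  1.34561841])}
top {'fovy': 48.469728833335935, 'cx': 316.54790625080557, 'cy': 238.94445881180437, 'xyz': array([ 0.33736098, -0.07427933,  1.2945317 ]), 'rotation': array([-2.95885297,  0.01737508, -1.57693205])}
0.1 [0.16535347 0.60245209 0.23081999] [-3.14063831e+00  5.83488890e-05  2.87371971e+00] 0.08545831919488517
```

View pics/top1.png

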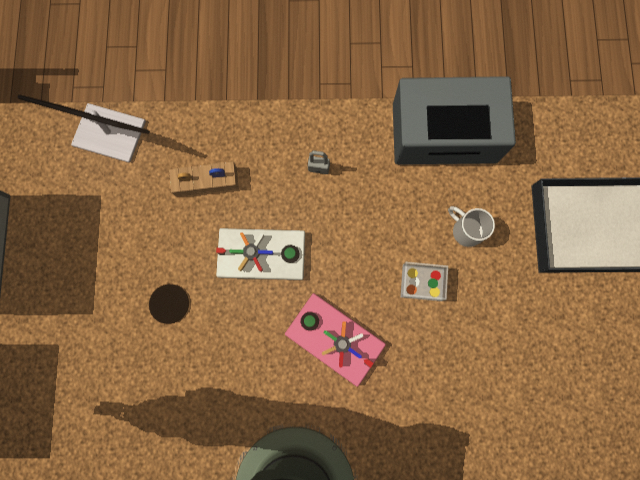

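View pics/scene1.png

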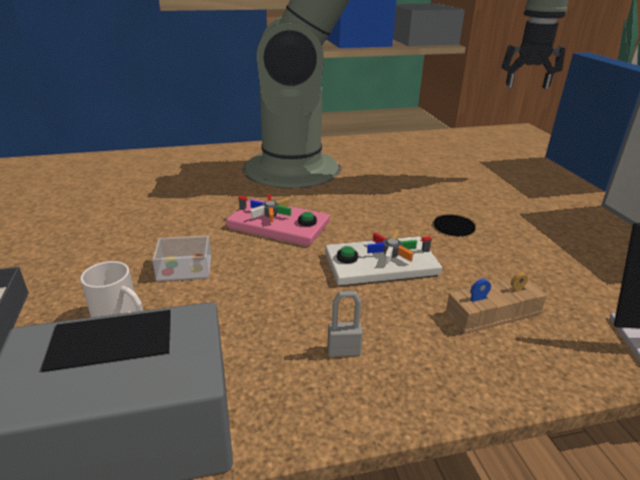

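The top view shows two look-alikes. The pink register has its hub at (342,344) and is not the one. The white register has its hub at (251,251), its red pointer at (221,251) and its button at (290,254), so I choose that one. The blue lobe points right, toward the button, so the selector is near -3.14 and needs 3 clicks. Next I measure it and check a crop.

```bash
cat > h.py <<'E'
import numpy as np, cv2
from scipy.spatial.transform import Rotation as R
def cal(c):
    f=240/np.tan(np.radians(c["fovy"]/2)); Rm=R.from_euler("xyz",c["rotation"]).as_matrix()
    return f,Rm,np.array(c["xyz"])
def ray(c,u,v,z):
    f,Rm,o=cal(c); d=Rm@[(u-c["cx"])/f,(v-c["cy"])/f,1]
    return o+d*(z-o[2])/d[2]
def proj(c,p):
    f,Rm,o=cal(c); q=(np.atleast_2d(p)-o)@Rm
    return np.c_[c["cx"]+f*q[:,0]/q[:,2], c["cy"]+f*q[:,1]/q[:,2]]
E
python3 - <<'E'
from h import *
from workcell import get_calibration
im=cv2.imread("pics/top1.png"); c=get_calibration("top")
x0,y0,x1,y1=205,215,325,295
hsv=cv2.cvtColor(im,cv2.COLOR_BGR2HSV)
H,S,V=[hsv[:,:,i].astype(int) for i in range(3)]
box=np.zeros(H.shape,bool); box[y0:y1,x0:x1]=1
def cen(m,z,n):
    k,l,st,ce=cv2.connectedComponentsWithStats((m&box).astype(np.uint8))
    for i in range(1,k):
        if st[i,4]>8: print(n,st[i],ce[i].round(1),ray(c,*ce[i],z).round(4))
cen(((H<6)|(H>172))&(S>150)&(V>70),.056,"red")
cen((H>50)&(H<80)&(S>90)&(V>40),.047,"green")
cen((H>105)&(H<130)&(S>120)&(V>60),.052,"blue")
m=((S<60)&(V>150)&box).astype(np.uint8)
cn=np.vstack(cv2.findContours(m,0,1)[0]); r=cv2.minAreaRect(cn); b=cv2.boxPoints(r)
P=np.array([ray(c,*p,.025) for p in b]); print(b.round(1).tolist(),P.round(4).tolist(),P.mean(0).round(4),np.linalg.norm(np.diff(P,axis=0),axis=1).round(3))
print("hub",ray(c,251,251,.056).round(4))
cv2.imwrite("pics/crop1.png",cv2.resize(im[y0:y1,x0:x1],None,fx=6,fy=6,interpolation=cv2.INTER_CUBIC))
E
```

```text
red [216 248  10   5  40] [220.2 250.2] [0.5416 0.1736 0.056 ]
red [253 257   9  14  47] [257.1 263.5] [0.5091 0.0857 0.056 ]
green [284 247  11  12  99] [289.2 252.6] [0.5357 0.0111 0.047 ]
green [229 250  14   4  42] [235.8 251. ] [0.5407 0.1381 0.047 ]
blue [258 250  15   4  46] [264.7 251.9] [0.5372 0.0687 0.052 ]
[[215.89999389648438, 276.6000061035156], [217.3000030517578, 227.6999969482422], [303.70001220703125, 230.1999969482422], [302.29998779296875, 279.0]] [[0.4826, 0.1883, 0.025], [0.6023, 0.1883, 0.025], [0.5941, -0.0224, 0.025], [0.475, -0.0189, 0.025]] [0.5385 0.0838 0.025 ] [0.12  0.211 0.119]
hub [0.5389 0.1006 0.056 ]
```

View pics/crop1.png

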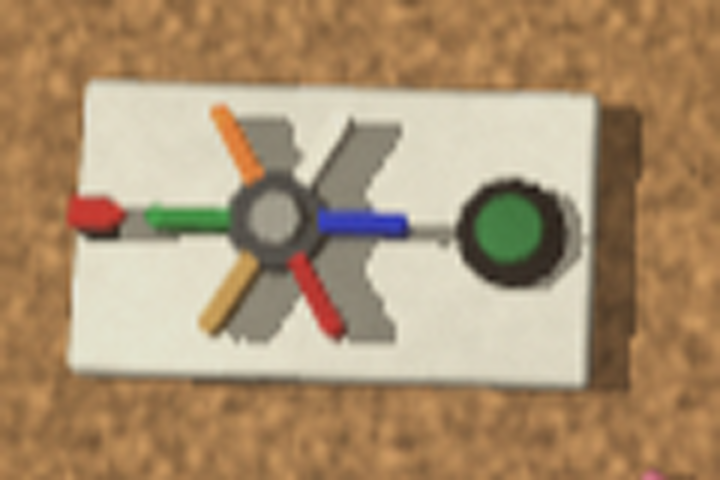

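The crop confirms the white body. The red pointer is at the left with the green lobe at it, and the blue lobe points at the button. That puts selector at about -3.14, so 3 clicks CCW. The measurements agree with the given sizes: 120 by 211 mm body, and 163 mm from pointer to button against 165 mm given. The axle is at about (0.539, 0.103) and the yaw is about -0.037.

Emit:
play_rows([
  [-0.87,-0.69,0.16,0,0,-0.11,1],
  [-0.87,-0.69,0.16,0,0,-0.11,1],
  [-0.87,-0.69,0.16,0,0,-0.11,1],
  [-0.87,-0.69,0.16,0,0,-0.11,1],
  [-0.87,-0.69,0.16,0,0,-0.11,1],
  [-0.87,-0.69,0.16,0,0,-0.11,1],
  [-0.87,-0.69,0.16,0,0,-0.11,1],
  [-0.87,-0.69,0.16,0,0,-0.11,1],
  [-0.87,-0.69,0.16,0,0,-0.11,1],
  [-0.87,-0.69,0.16,0,0,-0.11,1],
], newtons=20)

```text
clock: 1.1
position: [0.4587, 0.2017, 0.1597]
tool_rot: [-3.142, -0.0, 3.104]
force: [0.5, 1.6, 0.5]
grip_width: -0.0001
finger_force: 0.0
```

Emit:
play_rows([
  [0,0,0,0,0,0,1],
  [0,0,0,0,0,0,1],
  [0,0,0,0,0,0,1],
])

```text
clock: 1.4
position: [0.4575, 0.2043, 0.1599]
tool_rot: [3.141, -0.0, 3.105]
force: [-0.4, 0.8, -0.6]
grip_width: 0.0
finger_force: 0.0
```

Run:
```python
from h import *
from workcell import *
s=observe(); c=get_calibration("wrist"); im=grab_frame("wrist"); cv2.imwrite("pics/w1.png",im[:,:,::-1])
print(s["position"],s["tool_rot"],c,proj(c,s["position"]))
```

```text
[0.45746128 0.20429089 0.15993883] [ 3.14137225e+00 -3.67280599e-04  3.10516556e+00] {'fovy': 59.13484724109759, 'cx': 320.8421088737622, 'cy': 240.32469996353637, 'xyz': array([0.37392276, 0.20696307, 0.30163099]), 'rotation': array([ 2.81459584e+00, -7.44618740e-04,  1.53320270e+00])} [[321.79832278 328.69756426]]
```

View pics/w1.png

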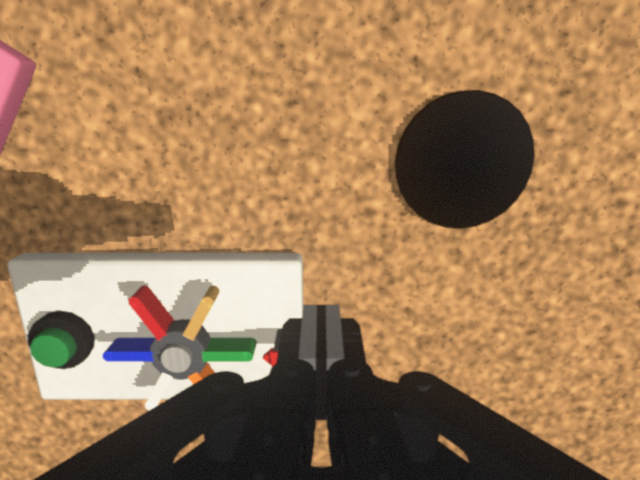

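The wrist view shows the shut fingers with their tips near (321,330): grey pads about 16 mm thick in all, and about 27 mm with the black backs. The register is at lower left, with the hub near (175,358), the button near (52,346) and the red cap near (271,357). I refine the axle from this.

Run:
```python
from h import *
from workcell import *
c=get_calibration("wrist"); im=cv2.imread("pics/w1.png")
hsv=cv2.cvtColor(im,cv2.COLOR_BGR2HSV); g=cv2.inRange(hsv,(50,90,40),(80,255,255)); g[:,110:]=0
k,l,st,ce=cv2.connectedComponentsWithStats(g); i=1+st[1:,4].argmax(); print(st[i],ce[i])
b=ray(c,*ce[i],.047); hub=ray(c,175.5,359,.056); print("btn",b,"hub",hub)
print("proj model button/axle/tipblue",proj(c,[[.5357,.0111,.047],[.539,.103,.056]]))
for u,v in[(9,264),(301,256),(303,300)]: print(ray(c,u,v,.025))
```

```text
[  30  328   46   39 1344] [ 52.94568452 347.0766369 ]
btn [0.53156201 0.01528021 0.047     ] hub [0.53834497 0.10276231 0.056     ]
proj model button/axle/tipblue [[ 48.42834824 352.39861973]
 [175.99110566 359.81578126]]
[ 0.47708043 -0.01596808  0.025     ]
[0.47870414 0.18965724 0.025     ]
[0.51285176 0.18933481 0.025     ]
```

Emit:
play_rows([
  [-0.04,-0.05,0.06,0,0,0,1],
  [-0.075,-0.097,0.12,0,0,0,1],
  [-0.075,-0.097,0.16,0,0,0,1],
  [-0.075,-0.097,0.19,0,0,0,1],
  [-0.075,-0.097,0.22,0,0,0,1],
  [-0.075,-0.097,0.244,0,0,0,1],
  [-0.075,-0.097,0.244,0,0,0,1],
  [-0.075,-0.097,0.244,0,0,0,1],
])

```text
clock: 2.25
position: [0.4935, 0.1542, 0.0383]
tool_rot: [3.142, -0.0, 3.105]
force: [-0.8, 0.4, 0.1]
grip_width: -0.0003
finger_force: 0.0
```

Emit:
play_rows([
  [0,-0.011,0,0,0,0,1],
  [0,-0.022,0,0,0,0,1],
  [0,-0.033,0,0,0,0,1],
  [0,-0.044,0,0,0,0,1],
  [0,-0.055,0,0,0,0,1],
  [0,-0.066,0,0,0,0,1],
  [0,-0.077,0,0,0,0,1],
  [0,-0.088,0,0,0,0,1],
  [0,-0.097,0,0,0,0,1],
  [0,-0.105,0,0,0,0,1],
])

```text
clock: 3.25
position: [0.4917, 0.1007, 0.038]
tool_rot: [-3.142, 0.0, 3.104]
force: [-0.7, -0.4, 0.9]
grip_width: -0.0001
finger_force: 0.0
```

Emit:
play_rows([
  [0,0,0,0,0,0,1],
  [0,0,-0.03,0,0,0,1],
  [0,0,-0.06,0,0,0,1],
  [0,0.05,-0.09,0,0,0,1],
  [0,0.105,-0.09,0,0,0,1],
  [0,0.105,-0.09,0,0,0,1],
  [0,0.105,-0.09,0,0,0,1],
])

```text
clock: 3.95
position: [0.4934, 0.1541, 0.0829]
tool_rot: [-3.141, -0.0, 3.106]
force: [0.7, -0.8, 0.2]
grip_width: 0.0
finger_force: 0.0
```

Run:
```python
from h import *
from workcell import *
a=grab_frame("top")[:,:,::-1][215:295,205:325]; b=grab_frame("wrist")[:,:,::-1]
cv2.imwrite("pics/c2.png",np.hstack([cv2.resize(a,(480,320),interpolation=2),cv2.resize(b,(320,240))[:, :] if 0 else cv2.copyMakeBorder(cv2.resize(b,(320,240)),0,80,0,0,0)]))
```

```text
(no output)
```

View pics/c2.png

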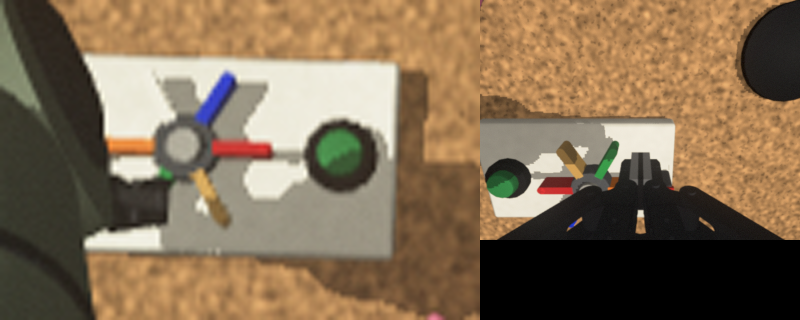

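The stroke worked. In the top crop blue is now upper right and orange is at the pointer, so the wheel went over exactly one click (selector about -2.09) and the register has not moved. I repeat the stroke.

Emit:
play_rows([
  [0,0,0.03,0,0,0,1],
  [0,0,0.06,0,0,0,1],
  [0,0,0.09,0,0,0,1],
  [0,0,0.09,0,0,0,1],
  [0,0,0.09,0,0,0,1],
])

```text
clock: 4.55
position: [0.4935, 0.153, 0.0381]
tool_rot: [-3.141, -0.001, 3.103]
force: [-0.8, 0.2, -0.2]
grip_width: -0.0001
finger_force: 0.0
```

Emit:
play_rows([
  [0,-0.011,0,0,0,0,1],
  [0,-0.022,0,0,0,0,1],
  [0,-0.033,0,0,0,0,1],
  [0,-0.044,0,0,0,0,1],
  [0,-0.055,0,0,0,0,1],
  [0,-0.066,0,0,0,0,1],
  [0,-0.077,0,0,0,0,1],
  [0,-0.088,0,0,0,0,1],
  [0,-0.097,0,0,0,0,1],
  [0,-0.105,0,0,0,0,1],
])

```text
clock: 5.55
position: [0.4917, 0.1007, 0.038]
tool_rot: [-3.142, 0.0, 3.104]
force: [0.4, 0.4, -0.5]
grip_width: 0.0001
finger_force: 0.0
```

Emit:
play_rows([
  [0,0,0,0,0,0,1],
  [0,0,-0.03,0,0,0,1],
  [0,0,-0.06,0,0,0,1],
  [0,0.05,-0.09,0,0,0,1],
  [0,0.105,-0.09,0,0,0,1],
  [0,0.105,-0.09,0,0,0,1],
  [0,0.105,-0.09,0,0,0,1],
])

```text
clock: 6.25
position: [0.4934, 0.1541, 0.0829]
tool_rot: [-3.141, -0.0, 3.106]
force: [0.1, -1.3, -0.3]
grip_width: -0.0002
finger_force: 0.0
```

Run:
```python
from h import *
from workcell import *
a=grab_frame("top")[:,:,::-1][215:295,205:325]; b=grab_frame("scene")[:,:,::-1][210:300,300:460]
cv2.imwrite("pics/c3.png",np.hstack([cv2.resize(a,(360,240),interpolation=2),cv2.resize(b,(427,240),interpolation=2)]))
```

```text
(no output)
```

View pics/c3.png

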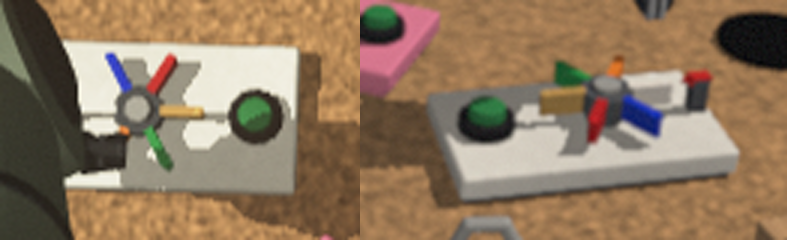

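Two clicks are done: blue is at upper left with white at the pointer, so selector is about -1.05. One more identical stroke follows, then I lift and stand above the button.

Emit:
play_rows([
  [0,0,0.03,0,0,0,1],
  [0,0,0.06,0,0,0,1],
  [0,0,0.09,0,0,0,1],
  [0,0,0.09,0,0,0,1],
  [0,0,0.09,0,0,0,1],
])

```text
clock: 6.85
position: [0.4935, 0.153, 0.0381]
tool_rot: [-3.141, -0.001, 3.103]
force: [0.1, 0.2, 0.3]
grip_width: -0.0003
finger_force: 0.0
```

Emit:
play_rows([
  [0,-0.011,0,0,0,0,1],
  [0,-0.022,0,0,0,0,1],
  [0,-0.033,0,0,0,0,1],
  [0,-0.044,0,0,0,0,1],
  [0,-0.055,0,0,0,0,1],
  [0,-0.066,0,0,0,0,1],
  [0,-0.077,0,0,0,0,1],
  [0,-0.088,0,0,0,0,1],
  [0,-0.097,0,0,0,0,1],
  [0,-0.105,0,0,0,0,1],
])

```text
clock: 7.85
position: [0.4916, 0.1007, 0.038]
tool_rot: [-3.141, 0.0, 3.104]
force: [0.0, -0.2, 0.7]
grip_width: 0.0005
finger_force: 0.0
```

Emit:
play_rows([
  [0,0,0,0,0,0,1],
  [0,0,-0.03,0,0,0,1],
  [0,0,-0.06,0,0,0,1],
  [0,0,-0.09,0,0,0,1],
  [0,-0.06,-0.1,0,0,0,1],
  [-0.03,-0.12,-0.1,0,0,0,1],
  [-0.06,-0.175,-0.1,0,0,0,1],
  [-0.093,-0.175,-0.1,0,0,0,1],
  [-0.093,-0.175,-0.1,0,0,0,1],
  [-0.093,-0.175,-0.1,0,0,0,1],
])

```text
clock: 8.85
position: [0.5345, 0.0124, 0.0877]
tool_rot: [3.141, -0.001, 3.104]
force: [-0.1, 0.4, -0.2]
grip_width: 0.0
finger_force: 0.0
```

Run:
```python
from h import *
from workcell import *
a=grab_frame("top")[:,:,::-1][215:295,205:325]; b=grab_frame("scene")[:,:,::-1][190:300,300:460]
cv2.imwrite("pics/c4.png",np.hstack([cv2.resize(a,(390,260),interpolation=2),cv2.resize(b,(378,260),interpolation=2)]))
```

```text
(no output)
```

View pics/c4.png

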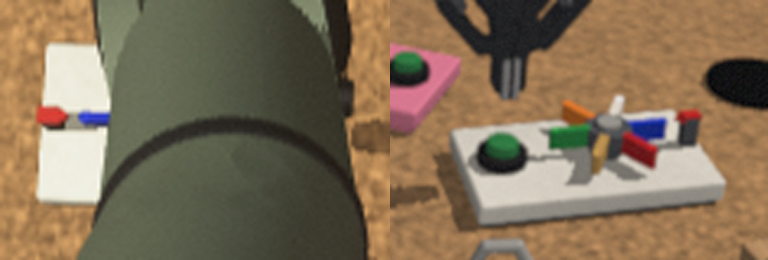

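Blue rests at the pointer in both views: in the top crop its tip is at (80,118), in line with the red cap at (52,117). In the scene crop the tool hangs above the green button. Now the press.

Emit:
play_rows([
  [0,0,0.03,0,0,0,1],
  [0,0,0.06,0,0,0,1],
  [0,0,0.075,0,0,0,1],
  [0,0,0.08,0,0,0,1],
  [0,0,0.085,0,0,0,1],
  [0,0,0.09,0,0,0,1],
  [0,0,0.094,0,0,0,1],
  [0,0,0.096,0,0,0,1],
  [0,0,0.096,0,0,0,1],
  [0,0,0.096,0,0,0,1],
])

```text
clock: 9.95
position: [0.5349, 0.0122, 0.0408]
tool_rot: [3.141, 0.001, 3.104]
force: [-5.9, 1.1, 18.0]
grip_width: -0.0003
finger_force: 8.9
```

The force is 18 N at z = 0.0408, so the button is on its stop. I lift straight off.

Emit:
play_rows([
  [0,0,0,0,0,0,1],
  [0,0,-0.01,0,0,0,1],
  [0,0,-0.04,0,0,0,1],
  [0,0,-0.1,0,0,0,1],
  [0,0,-0.18,0,0,0,1],
  [0,0,-0.26,0,0,0,1],
  [0.08,0,-0.3,0,0,0,1],
  [0.16,0,-0.3,0,0,0,1],
  [0.16,0,-0.3,0,0,0,1],
  [0.16,0,-0.3,0,0,0,1],
])

```text
clock: 10.95
position: [0.4551, 0.015, 0.1907]
tool_rot: [3.141, 0.002, 3.104]
force: [0.7, 0.1, -0.2]
grip_width: 0.0002
finger_force: 0.0
```

Run:
```python
from h import *
from workcell import *
b=grab_frame("scene")[:,:,::-1][190:300,300:460]; a=grab_frame("top")[:,:,::-1][215:295,205:325]
cv2.imwrite("pics/c5.png",np.hstack([cv2.resize(a,(390,260),interpolation=2),cv2.resize(b,(378,260),interpolation=2)]))
print(observe()["force"])
```

```text
[-0.44837319 -0.19563572 -0.13684624]
```

View pics/c5.png

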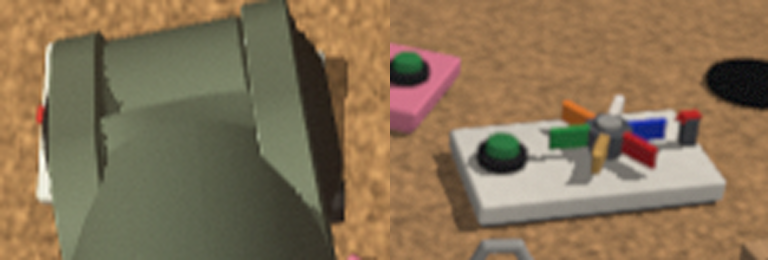

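The scene crop shows the button back up at (502,145), blue at the pointer at (650,130), and the register in place. The arm is clear, so I hand in.

```bash
python3 -c "
from workcell import *
print(job_done())"
```

```text
the job is handed in; nothing more can be done
None
```

Job handed in, with no verdict returned: three counter-clockwise clicks brought the blue lobe to the red pointer, the green button was pressed to its stop and sprang back, and the last picture showed the register in place and the arm clear.

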